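Fit the sensor head and run its board out over the sample dish

TASK

Plug the square sensor head fully home into the square socket of the white board, while the board is still back on its rail stand, and let go of it. Then take the board by its block handle and slide it out along the rails, flat on them all the way, until the sensor head is centred over the sample dish; the board would tip off there, so finish with the gripper still holding the handle and the board level and still. Do not bump the dish or the other things on the counter.

Things in the scene. Friction and masses are not known exactly. Their poses are not given: they have to be found in the camera images.
- stand: Fixed stand, 180 x 90 x 60 mm: grey base plate, four short posts and two level aluminium rails. Origin: centre of the underside, on the counter. Its x axis runs along the rails towards the end at which the dish stands, y across, z up. The rail tops are 60 mm above the counter; each rail is 22 mm wide, with an open gap of 40 mm between them; the rails run from x = -90 to x = +90 mm.
- board: Loose white board lying flat across both rails, 280 (x) x 84 (y) x 14 mm, about 0.35 kg. Origin: centre of its underside, so 60 mm above the counter. x points along the board to its outer end (with the socket), the way it has to slide; z up. At the start about the inner third of it hangs out behind the stand.
- socket (a point): Centre of the mouth of the square through hole in the board's outer end, in its top face (115 mm from the board's centre along +x; 74 mm above the counter). The hole is 27 x 27 mm, sides along the board's x and y, with a small chamfer; below it is the open gap between the rails.
- handle (a point): Middle of the upright block handle fixed on the inner end of the board: 16 mm along the board's x, 44 mm across it (y), 40 mm tall, so 74 to 114 mm above the counter; this point is 98 mm above the counter, 115 mm from the board's centre along -x. Axes as the board's.
- sensor: Loose sensor head, about 0.12 kg, standing upright on the counter: a black square shank 24 x 24 x 36 mm below, and on it a wider grey square head 32 x 32 x 40 mm to grip (76 mm tall in all). Origin: centre of the shank's foot, z up; x and y along the sides of shank and head. Any of the four quarter turns fits the socket; when home, the head's shoulder rests on the board's top and the foot is 22 mm below the board's underside.
- sensor_foot (a point): Centre of the flat foot of the sensor head's shank (the origin of the sensor head).
- dish: Loose clear round sample dish, 48 mm across and 17 mm tall, on the counter beyond the +x end of the stand, 220 to 250 mm from the stand's centre. Origin: centre of its underside.
- jar_small: Bystander: white screw-cap jar, 50 mm across, 98 mm tall. Origin: centre of its underside.
- jar_big: Bystander: white screw-cap jar, 70 mm across, 138 mm tall. Origin: centre of its underside.
- cup: Bystander: small white cup, 45 mm across, 30 mm tall. Origin: centre of its underside.
- dropper: Bystander: white dropper bottle, 27 mm across, 85 mm tall. Origin: centre of its underside.
Things that resemble listed ones, but are neither listed nor needed, are in the scene too. Leave any red or turquoise look-alike of the sensor alone.

How it is judged (in metres and radians):
On the way, in this order (a step that is already met when the one before it is completed fails the run):
1. the sensor head is plugged fully home in the socket and let go, the board still back on the stand (z of sensor_foot in the frame of board between -0.026 and -0.018 m and horizontal distance between sensor_foot and socket below 0.005 m and contact force between the fingers and sensor below 0.2 N and x of board in the frame of stand below 0 m), for 0.2 s.
2. the board is slid out, held by the fingers, until the sensor head is over the dish (horizontal distance between sensor_foot and dish below 0.012 m and contact force between the fingers and board above 0.5 N), for 0.3 s.
At the end, for the whole second after the job is handed in: Sensor head home in the socket (foot 18 mm or more below the board, centred within 5 mm) and within 12 mm of the dish centre seen from above; board still, level within 0.05 rad, within 6 mm of the rails and 0.2 rad of their direction; fingers hold the board, not the sensor head; dish upright (all of step 2 and z of sensor_foot in the frame of board below -0.018 m and horizontal distance between sensor_foot and socket below 0.005 m and angle between board's own z axis and vertical below 0.05 rad and z of board in the frame of stand between 0.055 and 0.066 m and angle between the x axis of board and the x axis of stand, either way round below 0.2 rad and linear speed of board below 0.01 m/s and angle between dish's own z axis and vertical below 0.1 rad and contact force between the fingers and sensor below 0.2 N); the arm keeps its last pose, push and grip.
It fails at once if the board tips (angle between board's own z axis and vertical above 0.12 rad).
It fails at once if the board is lifted off the rails (z of board in the frame of stand above 0.075 m).
It fails at once if the dish is shifted by 15 mm (distance of dish from where it was at the start of the episode above 0.015 m).
It fails at once if another thing on the counter is bumped (distance of any of jar_small, jar_big, cup, dropper from where it was at the start of the episode above 0.03 m).
It also fails if it takes over 58 s, if anything falls off the work surface, if the arm or the gripper's body presses on something with over 40 N, if the wrist force passes 120 N, or if a joint passes its speed limit or range.

ROBOT

A 6-joint arm with a two-finger parallel gripper is mounted at the origin on the work surface; the furniture and walls round the work are solid. World frame = base frame: x ahead of the robot, y to its left, z up, the work surface at z = 0. Lengths are in m, angles in degrees, forces in N, time in s.
With the tool pointing down it reaches from about 0.4 to 0.825 m from the base axis. Payload 7 kg.
Tool frame: the origin (TCP) lies midway between the tips of the shut fingers; the grasp point (between the pads) lies 19 mm behind it; z points along the fingers, y is the direction in which the jaws open and shut (so a half turn about z gives the same grasp; the last joint's range is limited). The gripper opens to 88 mm and grips with 3 to 60 N. Pads are 19 mm wide; open, the fingers measure 130 mm over their backs; the gripper's body (78 mm by 193 mm) begins 47 mm behind the grasp point.
Start: joints at [88.871, 20.546, 0.682, 0, -70.136, -16.507], TCP at [0.205, 0.643, 0.227] pointing down, gripper open.
Joint ranges: [-176.03, 176.03], [-82.01, 121.73], [-58.28, 71.71], [-173.87, 95.51], [-174.79, -0.11], [-173.66, 173.66]. Speed limits (degrees/s): [136.94, 136.94, 172.46, 180, 180, 180].

INTERFACE

Orientations are given as [roll, pitch, yaw] about the fixed x, y, z axes, in that order (R = Rz(yaw) Ry(pitch) Rx(roll)).
In Python, from plant import get_state, capture, get_calibration, close_job, boxes_of, cut_out gives the robot as it stands.
- The arm moves only by the tool apply_moves, never from a script. Its argument "commands" is a list of rows, each an object with "grip": the closure, from 0 (fully open) to 1 (shut); "slide": the shift along the tool's x, y, z in m, a list of three; "roll": the turn about the tool's z in degrees. In form: [{"grip": grip, "slide": [x, y, z], "roll": roll}, ...]. A call has 1 to 5 rows; each row is the pose to reach, as a shift and turn from the pose commanded when the call began, along the tool's axes at that moment; what a row does not reach only later rows make up. A row lasts 1/8 s, in which the tool goes at most 62.5 mm and 10.7 degrees, less where a joint would pass 70% of its speed; a pose out of reach is approached as far as the arm can. A call with a gripper value outside its range is refused whole. The fingers move at their own pace and stop on an object; "grip_force" is the grip in N (left out, the last holds). Time passes only in rows, so rows that repeat a pose let the fingers close. It gives the time, the measured TCP pose, the force and the opening at its end, in the units of the state.
- get_state(): the state, without advancing time (a new reading comes with each control period).
- capture(name): name is "scene" or "side" or "wrist"; returns (picture, depth): 400x640x3 uint8, red, green, blue; 400x640 float32, m along the optical axis (not along the pixel's ray), 0 where there is no reading.
- get_calibration(name): a dict with "mtx" (3x3 intrinsics, pixels), "R" (3x3) and "t" (3): a world point X has camera coordinates R X + t. Camera axes: x right, y down, z forward; pixel columns grow to the right and rows downward; lengths in m; the calibration is good to about 2 mm. A picture is of the moment at which its call begins: read the wrist's pose just before it. get_calibration takes no time and is no camera call; for the wrist camera it gives the pose at the moment of the call.
- close_job(): hands the job in, once; it reports no verdict.
Trained networks look in the newest picture that a camera, given by its name, has taken for a name from the list of things; names that differ only in an ending like _2 or _b are one class to them, and where a whole thing is asked for, a point or a joint stands for the part that bears it (a point fixed in the world has none). Each returns a list of dicts, best first, with "score" (0 to 1); they miss things now and then, are a little off and sometimes report something else, mostly with a low value. They report only what shows in the picture. A call takes as long as a camera call. They do not tell look-alikes from the thing itself.
- boxes_of(name, camera): "position" ([x, y, z] in m, in the coordinates of the camera as it stood for that picture, good to about 4 mm: the middle of the surface that is visible of it).
- cut_out(name, camera): "mask" (400x640 bool, what is visible of it).
The state is a dict: "time_s": time; "joints": joint angles; "qd": joint speeds; "joint_torque": joint torques, N m; "tcp_pos": TCP position; "eef_rot": TCP orientation; "contact_force": force on the tool from outside, world axes, zero at the start; "moment": the same for the moment, N m; "gripper_width": finger opening in m.
Only numpy, scipy, OpenCV 4.12 (cv2) and the standard library are available. Lean on these libraries where they do the work, as an engineer would, in place of code of your own. Each camera call takes 0.05 s, during which the arm holds its last target.

## Working session

There is one attempt and no reset: what is moved stays moved. The work goes in short steps, Python scripts to look and compute and a tool call to move; the robot and the scene stay as the last step left them, time stands still between calls to the robot, and variables do not carry over. Pictures are saved under pics/ and viewed, and the job is handed in when it is done.

Besides the shell and the picture viewer there is one more tool, called as name(argument=value, ...) on one line, values as JSON. apply_moves: Moves the arm, as the interface text tells. Its arguments: {"type":"object","properties":{"commands":{"type":"array"},"grip_force":{"type":"number"}},"required":["commands"]}

```bash
ls; mkdir -p pics; cat > h.py <<'E'
import numpy as np, cv2
from plant import *
np.set_printoptions(precision=4,suppress=True)
def save(img,n): cv2.imwrite(f'pics/{n}.png',cv2.cvtColor(img,cv2.COLOR_RGB2BGR))
def w(p,c): return c['R'].T@(np.asarray(p)-c['t'])
def cloud(d,c):
    v,u=np.mgrid[0:d.shape[0],0:d.shape[1]]
    K=c['mtx']; P=np.stack([(u-K[0,2])/K[0,0]*d,(v-K[1,2])/K[1,1]*d,d],-1)
    return (P-c['t'])@c['R']
E
python3 - <<'E'
from h import *
s=get_state(); print(s)
for n in ['scene','side','wrist']:
    c=get_calibration(n); im,d=capture(n); save(im,n+'0'); np.savez(f'{n}0.npz',im=im,d=d,**c)
    print(n,c['mtx'].tolist(),(-c['R'].T@c['t']))
    if n=='scene':
        for k in ['sensor','board','stand','dish','handle','jar_small','jar_big','cup','dropper']:
            for r in boxes_of(k,n)[:4]: print(k,round(r['score'],2),w(r['position'],c))
E
```

```text
pics
{'time_s': 0.0, 'joints': array([ 88.8716,  20.5909,   0.6349,  -0.0221, -70.1351, -16.5078]), 'qd': array([ 0.0082,  0.021 , -0.0287, -0.0602, -0.1225, -0.0697]), 'joint_torque': array([ -0.001 , -58.2718,  29.3053,   6.9969,   0.0068,  -0.0002]), 'tcp_pos': array([0.2044, 0.6428, 0.2256]), 'eef_rot': array([179.9068,  -0.006 , -17.6437]), 'contact_force': array([-0.8995,  0.3198, -0.0477]), 'moment': array([ 0.0266,  0.0422, -0.0083]), 'gripper_width': 0.08762791000652222}
scene [[408.60068806780833, 0.0, 320.39426409289115], [0.0, 408.60068806780833, 199.51268855636238], [0.0, 0.0, 1.0]] [-0.0122 -0.2827  0.8538]
sensor 0.67 [ 0.5887 -0.0542  0.064 ]
sensor 0.66 [0.5583 0.2866 0.0955]
sensor 0.61 [0.5566 0.0453 0.0652]
sensor 0.56 [ 0.5614 -0.1534  0.0636]
board 0.61 [ 0.4519 -0.1009  0.0727]
stand 0.86 [ 0.4255 -0.0546  0.009 ]
stand 0.71 [ 0.448  -0.1073  0.0733]
dish 0.73 [0.6216 0.1627 0.0458]
dish 0.62 [0.4711 0.1759 0.009 ]
handle 0.85 [ 0.4503 -0.1028  0.0756]
handle 0.4 [0.5596 0.2882 0.097 ]
jar_small 0.65 [ 0.5906 -0.2426  0.0702]
jar_big 0.86 [0.5598 0.2853 0.0968]
cup 0.53 [ 0.6823 -0.136   0.0217]
cup 0.17 [ 0.424  -0.0552  0.0107]
dropper 0.49 [0.6232 0.1657 0.0442]
side [[501.65477096545686, 0.0, 323.7881648595878], [0.0, 501.65477096545686, 194.53933407033054], [0.0, 0.0, 1.0]] [ 0.0773 -0.8369  0.6022]
wrist [[294.3535794970819, 0.0, 320.6049591345567], [0.0, 294.3535794970819, 194.3961690836195], [0.0, 0.0, 1.0]] [0.2688 0.6231 0.3841]
```

View pics/scene0.png

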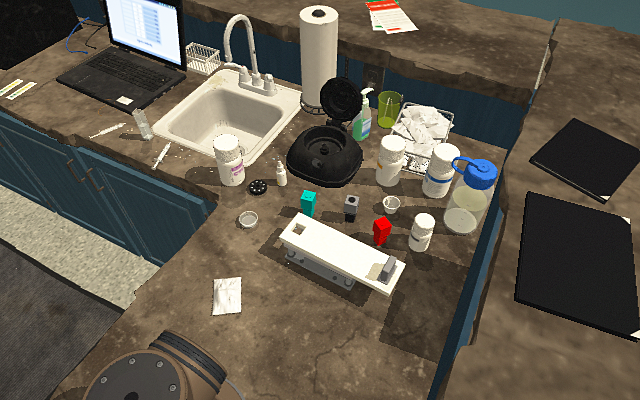

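View pics/side0.png

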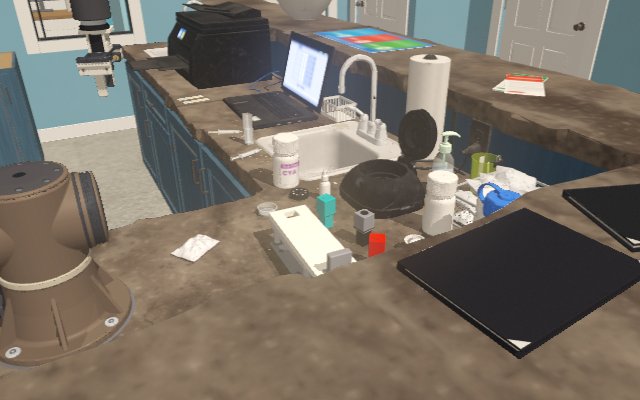

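View pics/wrist0.png

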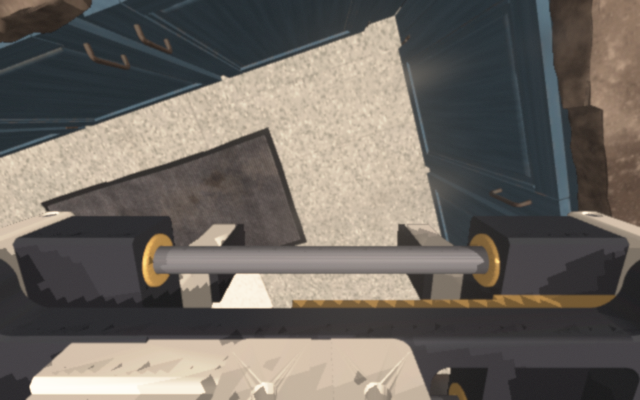

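```bash
python3 - <<'E'
from h import *
z=np.load('scene0.npz'); im=z['im']; c={k:z[k] for k in('mtx','R','t')}
cr=im[170:310,215:445]; save(cv2.resize(cr,None,fx=3.4,fy=3.4,interpolation=cv2.INTER_CUBIC),'crop0')
P=cloud(z['d'],c)
X=P[...,0];Y=P[...,1];Z=P[...,2]
roi=(X>0.3)&(X<0.8)&(Y>-0.35)&(Y<0.35)&(z['d']>0)
# height map topdown
H=np.zeros((500,700))
for x,y,h in P[roi]: 
    i=int((0.8-x)*1000);j=int((0.35-y)*1000)
    if 0<=i<500 and 0<=j<700: H[i,j]=max(H[i,j],h)
H=cv2.dilate(H,np.ones((3,3)))
save(cv2.applyColorMap((np.clip(H/0.15,0,1)*255).astype(np.uint8),cv2.COLORMAP_JET),'hm0')
m=roi&(abs(Z-0.074)<0.006)&(im.min(-1)>150)
print(m.sum(), np.median(Z[m]))
n,l=cv2.connectedComponents(m.astype(np.uint8))
for i in range(1,n):
    q=P[l==i]
    if len(q)>150: print(len(q), cv2.minAreaRect(q[:,:2].astype(np.float32)), q[:,2].mean())
E
```

```text
3698 0.07528006067246494
3564 ((0.45777133107185364, -0.09141470491886139), (0.281223863363266, 0.08668703585863113), 86.03042602539062) 0.07523961346247755
```

View pics/crop0.png

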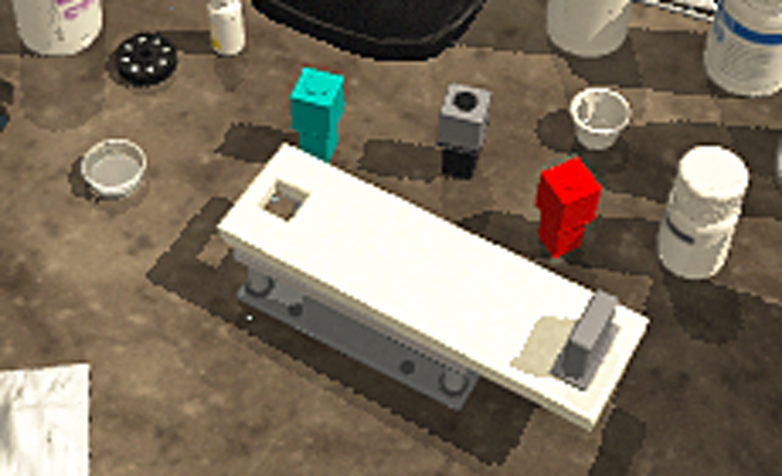

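View pics/hm0.png

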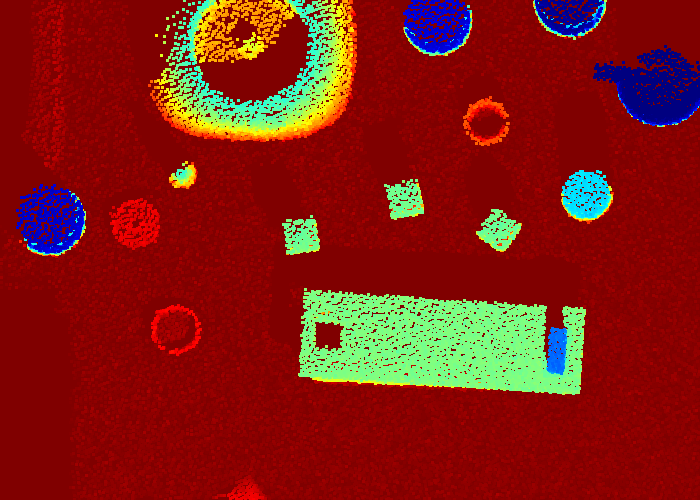

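```bash
cat > m.py <<'E'
from h import *
def rects(f):
    z=np.load(f); im=z['im']; c={k:z[k] for k in('mtx','R','t')}
    P=cloud(z['d'],c); X,Y,Z=P[...,0],P[...,1],P[...,2]
    ok=z['d']>0
    print(f)
    for nm,x,y,r,lo,hi in [('sensor',.6,-.055,.035,.07,.085),('red',.57,-.149,.035,.07,.085),('turq',.564,.048,.035,.07,.085),('handle',.45,-.206,.04,.105,.122),('dish',.471,.174,.04,.008,.025),('jar_s',.606,-.237,.04,.09,.11)]:
        m=ok&(np.hypot(X-x,Y-y)<r)&(Z>lo)&(Z<hi)
        q=P[m]
        if len(q)<10: print(nm,len(q)); continue
        rc=cv2.minAreaRect(q[:,:2].astype(np.float32))
        print(nm,len(q),'rect',np.round(rc[0],4),np.round(rc[1],4),round(rc[2],1),'z',np.median(q[:,2]),'mean',q.mean(0))
    return P,ok
E
python3 - <<'E'
from m import *
for f in ['scene0.npz','side0.npz']:
    P,ok=rects(f)
    m=ok&(P[...,2]>0.12)&(P[...,0]>0.2)&(P[...,0]<0.85)&(P[...,1]<0.5)&(P[...,1]>-.4)
    q=P[m]
    for y in np.arange(-.4,.5,.1):
        s=q[(q[:,1]>=y)&(q[:,1]<y+.1)]
        if len(s): print('y',round(y,2),'xmin',s[:,0].min(),'zmax',s[:,2].max(),len(s))
E
```

```text
scene0.npz
sensor 148 rect [ 0.6013 -0.0545] [0.0342 0.0316] 11.1 z 0.07731611729903995 mean [ 0.599  -0.0552  0.077 ]
red 167 rect [ 0.5699 -0.1488] [0.033  0.0326] 53.8 z 0.07719575141815781 mean [ 0.5686 -0.1491  0.0767]
turq 148 rect [0.5649 0.0488] [0.033  0.0319] 8.6 z 0.07713214413723392 mean [0.5627 0.0481 0.0768]
handle 157 rect [ 0.449 -0.207] [0.0158 0.0441] 87.7 z 0.11457969452832077 mean [ 0.447  -0.2071  0.1142]
dish 132 rect [0.4701 0.1743] [0.0484 0.0463] 66.5 z 0.016131415052052324 mean [0.4722 0.1755 0.0152]
jar_s 285 rect [ 0.606  -0.2362] [0.0457 0.0459] 1.0 z 0.09783911505263672 mean [ 0.6036 -0.2366  0.0975]
y -0.4 xmin 0.20367905179688264 zmax 0.2459734583471595 8324
y -0.3 xmin 0.6778399853190317 zmax 0.21159197278223488 1107
y -0.2 xmin 0.7514689890284834 zmax 0.14930959825193757 212
y -0.1 xmin 0.7480788123345156 zmax 0.14085968623327344 306
y -0.0 xmin 0.8317365869188197 zmax 0.2102169054804832 315
y 0.1 xmin 0.8318868237641928 zmax 0.20920359961730092 294
y 0.2 xmin 0.5484817547568833 zmax 0.14405011185080904 285
y 0.3 xmin 0.5483690712815399 zmax 0.143133
[... 536 characters left out ...]
 0.049 ] 36.5 z 0.01623424814324336 mean [0.4675 0.1772 0.0155]
jar_s 26 rect [ 0.604  -0.2172] [0.0268 0.0082] 1.4 z 0.0989707188950053 mean [ 0.605  -0.2177  0.0989]
y -0.4 xmin 0.20020580137668997 zmax 0.24617956315269374 4776
y -0.3 xmin 0.6868410787966405 zmax 0.21164484525084515 426
y -0.2 xmin 0.7503996572922674 zmax 0.15019427397842589 270
y -0.1 xmin 0.7463652659855884 zmax 0.14101315445864557 274
y -0.0 xmin 0.827716884497696 zmax 0.21387114641848157 416
y 0.1 xmin 0.828069561742049 zmax 0.21358594838645228 365
y 0.2 xmin 0.5442602014690705 zmax 0.1417610334648109 260
y 0.3 xmin 0.5459342663525486 zmax 0.14343258355839933 94
y 0.4 xmin 0.8402037278383867 zmax 0.24856979613709337 74
```

```bash
python3 - <<'E'
from m import *
for f in ['scene0.npz','side0.npz']:
    z=np.load(f); c={k:z[k] for k in('mtx','R','t')}; P=cloud(z['d'],c); ok=z['d']>0
    for x in np.arange(.2,.75,.05):
        q=P[ok&(P[...,0]>x)&(P[...,0]<x+.05)&(P[...,1]<-.2)&(P[...,2]>.12)]
        if len(q): print(f,round(x,2),'ymax',np.sort(q[:,1])[-5:], 'z',q[np.argsort(q[:,1])[-3:],2])
E
```

```text
scene0.npz 0.2 ymax [-0.3592 -0.3592 -0.3591 -0.359  -0.359 ] z [0.2106 0.2142 0.2119]
scene0.npz 0.25 ymax [-0.3634 -0.3628 -0.3627 -0.3624 -0.3621] z [0.2206 0.22   0.2179]
scene0.npz 0.3 ymax [-0.371  -0.3709 -0.3709 -0.3709 -0.3708] z [0.1529 0.1204 0.1444]
scene0.npz 0.35 ymax [-0.3711 -0.3711 -0.3711 -0.371  -0.371 ] z [0.1699 0.1316 0.1244]
scene0.npz 0.4 ymax [-0.3711 -0.3711 -0.3711 -0.3711 -0.371 ] z [0.1248 0.1675 0.1592]
scene0.npz 0.45 ymax [-0.3712 -0.3712 -0.3712 -0.3712 -0.3711] z [0.1315 0.1596 0.1464]
scene0.npz 0.5 ymax [-0.3712 -0.3712 -0.3712 -0.3712 -0.3711] z [0.14   0.1712 0.1672]
scene0.npz 0.55 ymax [-0.3713 -0.3713 -0.3713 -0.3713 -0.3711] z [0.1443 0.1489 0.1208]
scene0.npz 0.6 ymax [-0.3614 -0.3613 -0.361  -0.3606 -0.3601] z [0.2124 0.2102 0.2093]
scene0.npz 0.65 ymax [-0.2742 -0.2739 -0.2737 -0.2729 -0.272 ] z [0.1234 0.1258 0.128 ]
scene0.npz 0.7 ymax [-0.2462 -0.2461 -0.2454 -0.245  -0.2449] z [0.1863 0.1901 0.1916]
side0.npz 0.2 ymax [-0.3657 -0.3654 -0.3651 -0.365  -0.3645] z [0.2291 0.2298 0.2302]
side0.npz 0.25 ymax [-0.3656 -0.3656 -0.3656 -0.3655 -0.3654] z [0.2319 0.2311 0.2311]
side0.npz 0.3 ymax [-0.3844 -0.3842 -0.3837 -0.3832 -0.3824] z [0.2305 0.2305 0.2291]
side0.npz 0.35 ymax [-0.384  -0.3837 -0.3837 -0.3837 -0.3835] z [0.2305 0.2306 0.2309]
side0.npz 0.4 ymax [-0.3838 -0.3836 -0.3835 -0.3834 -0.3832] z [0.2309 0.2309 0.2301]
side0.npz 0.45 ymax [-0.3835 -0.3834 -0.3832 -0.3831 -0.3823] z [0.2313 0.2307 0.2302]
side0.npz 0.5 ymax [-0.3841 -0.384  -0.384  -0.3838 -0.3827] z [0.2306 0.2305 0.2301]
side0.npz 0.55 ymax [-0.3806 -0.3805 -0.3804 -0.3801 -0.3801] z [0.2318 0.2309 0.2315]
side0.npz 0.6 ymax [-0.3722 -0.3717 -0.3717 -0.3712 -0.3691] z [0.23   0.2302 0.2292]
side0.npz 0.65 ymax [-0.2811 -0.2808 -0.2805 -0.2794 -0.2788] z [0.155  0.1519 0.1529]
side0.npz 0.7 ymax [-0.2435 -0.2431 -0.2429 -0.2426 -0.2421] z [0.1787 0.185  0.1868]
```

apply_moves(commands=[{"grip": 0, "slide": [0.025, 0.027, 0], "roll": 0}, {"grip": 0, "slide": [0.065, 0.071, 0], "roll": 0}, {"grip": 0, "slide": [0.105, 0.116, 0], "roll": 0}, {"grip": 0, "slide": [0.145, 0.16, 0], "roll": 0}, {"grip": 0, "slide": [0.185, 0.204, 0], "roll": 0}])

```text
time_s: 1.23
tcp_pos: [0.3195, 0.3911, 0.2269]
eef_rot: [-180.0, -0.0, -17.6]
contact_force: [0.8, 0.1, 0.8]
gripper_width: 0.0876
```

apply_moves(commands=[{"grip": 0, "slide": [0.037, 0.041, 0], "roll": 0}, {"grip": 0, "slide": [0.074, 0.082, 0], "roll": 0}, {"grip": 0, "slide": [0.111, 0.123, 0], "roll": 0}, {"grip": 0, "slide": [0.148, 0.164, 0], "roll": 0}, {"grip": 0, "slide": [0.185, 0.204, 0], "roll": 0}])

```text
time_s: 1.85
tcp_pos: [0.434, 0.1408, 0.2271]
eef_rot: [-179.9, -0.0, -17.6]
contact_force: [0.9, 1.5, 0.9]
gripper_width: 0.0876
```

apply_moves(commands=[{"grip": 0, "slide": [0.035, 0.039, 0], "roll": -7}, {"grip": 0, "slide": [0.07, 0.078, 0], "roll": -15}, {"grip": 0, "slide": [0.105, 0.118, 0], "roll": -22}, {"grip": 0, "slide": [0.13, 0.145, 0], "roll": -28.6}, {"grip": 0, "slide": [0.141, 0.157, 0], "roll": -28.6}])

```text
time_s: 2.48
tcp_pos: [0.5208, -0.0517, 0.2265]
eef_rot: [180.0, 0.0, 10.9]
contact_force: [-0.3, 0.2, 0.5]
gripper_width: 0.0874
```

```bash
cat > cap.py <<'E'
import sys
from m import *
tag=sys.argv[2]; n=sys.argv[1]
s=get_state(); c=get_calibration(n); im,d=capture(n); save(im,n+tag); np.savez(f'{n}{tag}.npz',im=im,d=d,**c)
print(s['tcp_pos'],s['eef_rot'],s['joints'],s['time_s'])
rects(f'{n}{tag}.npz')
E
python3 cap.py wrist 1
```

```text
[ 0.5208 -0.0517  0.2265] [179.9967   0.0026  10.8524] [ 15.833    6.2122 -18.2998   0.0034 -65.4908  85.018 ] 2.475
wrist1.npz
sensor 1023 rect [ 0.5998 -0.054 ] [0.0311 0.0311] 10.9 z 0.07550350040653252 mean [ 0.5998 -0.0536  0.0756]
red 950 rect [ 0.569  -0.1482] [0.0322 0.0322] 54.2 z 0.0754996166731047 mean [ 0.5693 -0.147   0.0754]
turq 1022 rect [0.5627 0.0497] [0.0319 0.0322] 8.8 z 0.07557388152839987 mean [0.5631 0.049  0.0756]
handle 0
dish 510 rect [0.468  0.1745] [0.0472 0.0481] 9.5 z 0.015519399534020675 mean [0.4667 0.1771 0.0144]
jar_s 1982 rect [ 0.6053 -0.2352] [0.0458 0.0465] 10.7 z 0.09620450252047158 mean [ 0.6056 -0.2333  0.096 ]
```

View pics/wrist1.png

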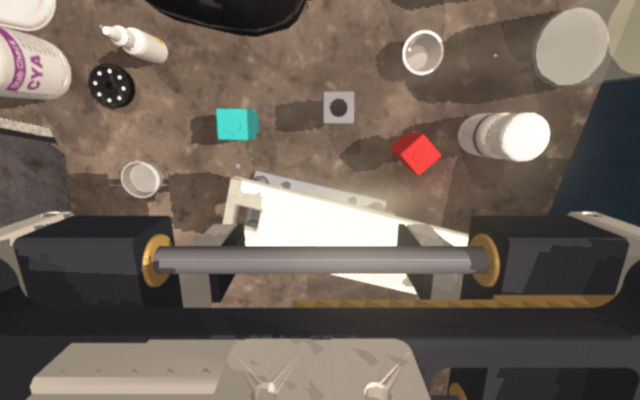

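apply_moves(commands=[{"grip": 0, "slide": [0.04, 0.009, 0], "roll": 0}, {"grip": 0, "slide": [0.077, 0.017, 0.02], "roll": 0}, {"grip": 0, "slide": [0.077, 0.017, 0.06], "roll": 0}, {"grip": 0, "slide": [0.077, 0.017, 0.1], "roll": 0}, {"grip": 0, "slide": [0.077, 0.017, 0.11], "roll": 0}])

```text
time_s: 3.15
tcp_pos: [0.5973, -0.0514, 0.1142]
eef_rot: [-180.0, 0.3, 10.9]
contact_force: [0.1, -0.2, 0.1]
gripper_width: 0.0879
```

```bash
python3 cap.py wrist 2; python3 cap.py scene 2|grep sens
```

```text
[ 0.5973 -0.0514  0.1142] [-179.9833    0.2626   10.9057] [ 13.7161  19.0852 -17.3041  -0.0366 -53.8723  87.2112] 3.15
wrist2.npz
sensor 1992 rect [ 0.5997 -0.0538] [0.0323 0.032 ] 10.8 z 0.07547168908598144 mean [ 0.6008 -0.0535  0.0755]
red 0
turq 890 rect [0.5673 0.0499] [0.0237 0.032 ] 8.7 z 0.07532716682568966 mean [0.5706 0.0441 0.075 ]
handle 0
dish 0
jar_s 0
sensor 148 rect [ 0.6023 -0.0541] [0.0352 0.0322] 10.7 z 0.07717330012845107 mean [ 0.5993 -0.055   0.0768]
```

View pics/scene2.png

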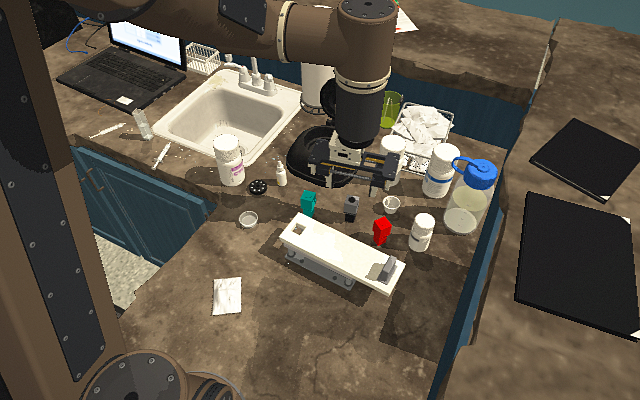

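apply_moves(commands=[{"grip": 0, "slide": [0.002, 0.002, 0.02], "roll": 0}, {"grip": 0, "slide": [0.002, 0.002, 0.045], "roll": 0}, {"grip": 0, "slide": [0.002, 0.002, 0.065], "roll": 0}, {"grip": 0, "slide": [0.002, 0.002, 0.071], "roll": 0}, {"grip": 0, "slide": [0.002, 0.002, 0.071], "roll": 0}])

```text
time_s: 3.88
tcp_pos: [0.6024, -0.0534, 0.0468]
eef_rot: [180.0, -0.1, 11.0]
contact_force: [0.0, 0.4, 0.2]
gripper_width: 0.0879
```

```bash
python3 cap.py wrist 3
```

```text
[ 0.6024 -0.0534  0.0468] [179.9867  -0.0918  10.9804] [ 13.4393  23.7154 -20.7541   0.0242 -45.4393  87.5241] 3.875
wrist3.npz
sensor 2200 rect [ 0.5999 -0.0538] [0.0326 0.0321] 11.2 z 0.07526615855407381 mean [ 0.5997 -0.0538  0.0751]
red 0
turq 0
handle 0
dish 0
jar_s 0
```

View pics/wrist3.png

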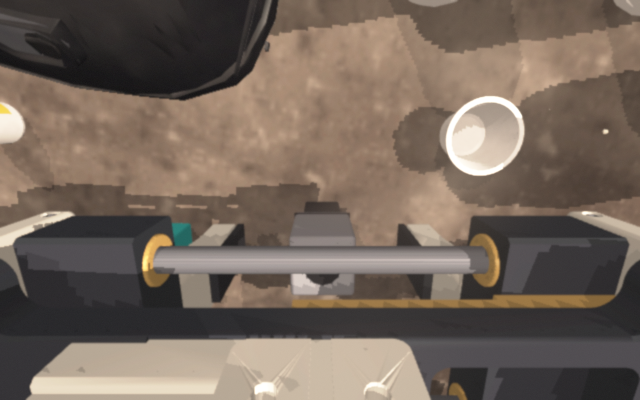

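apply_moves(commands=[{"grip": 0, "slide": [-0.002, 0, 0.003], "roll": 0}, {"grip": 0.4, "slide": [-0.002, 0, 0.003], "roll": 0}, {"grip": 1, "slide": [-0.002, 0, 0.003], "roll": 0}, {"grip": 1, "slide": [-0.002, 0, 0.003], "roll": 0}, {"grip": 1, "slide": [-0.002, 0, 0.003], "roll": 0}], grip_force=25)

```text
time_s: 4.55
tcp_pos: [0.5996, -0.054, 0.0426]
eef_rot: [180.0, -0.0, 11.0]
contact_force: [-0.1, -0.1, 1.1]
gripper_width: 0.0532
```

apply_moves(commands=[{"grip": 1, "slide": [0, 0, 0], "roll": 0}, {"grip": 1, "slide": [0, 0, 0], "roll": 0}, {"grip": 1, "slide": [0, 0, -0.005], "roll": 0}, {"grip": 1, "slide": [0, 0, -0.02], "roll": 0}, {"grip": 1, "slide": [0, 0, -0.03], "roll": 0}])

```text
time_s: 5.18
tcp_pos: [0.6001, -0.0539, 0.0741]
eef_rot: [180.0, -0.1, 11.0]
contact_force: [0.5, -1.1, -1.0]
gripper_width: 0.0319
```

```bash
cat > rect.py <<'E'
from h import *
def rectify(f,x0,x1,y0,y1,z,s=0.0005):
    Zf=np.load(f); K,R,t=Zf['mtx'],Zf['R'],Zf['t']
    nx=int((x1-x0)/s); ny=int((y1-y0)/s)
    # out pixel (u: y from y1 down to y0 , v: x from x1 down to x0)
    A=np.array([[0,-s,x1],[-s,0,y1],[0,0,z],[0,0,1]])
    H=K@np.hstack([R,t.reshape(3,1)])@A   # maps out px->img px
    return cv2.warpPerspective(Zf['im'],H,(ny,nx),flags=cv2.INTER_CUBIC|cv2.WARP_INVERSE_MAP)
E
python3 - <<'E'
from rect import *
o=[]
for f in ['scene0.npz','side0.npz','wrist1.npz']:
    im=rectify(f,.41,.53,-.04,.08,.074)
    o.append(im)
im=np.hstack(o)
save(im,'rect1'); print(im.shape)
E
```

```text
(240, 720, 3)
```

View pics/rect1.png

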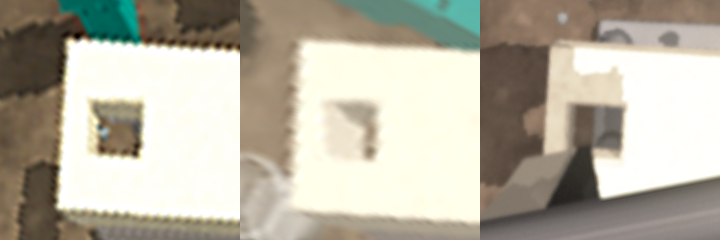

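apply_moves(commands=[{"grip": 1, "slide": [0, 0, -0.03], "roll": 0}, {"grip": 1, "slide": [0, 0, -0.06], "roll": 0}, {"grip": 1, "slide": [0, 0, -0.07], "roll": 0}, {"grip": 1, "slide": [0, 0, -0.07], "roll": 5}, {"grip": 1, "slide": [0, 0, -0.07], "roll": 14.3}])

```text
time_s: 5.8
tcp_pos: [0.5992, -0.054, 0.1425]
eef_rot: [-180.0, 0.0, -3.6]
contact_force: [0.6, 0.9, -0.8]
gripper_width: 0.0317
```

apply_moves(commands=[{"grip": 1, "slide": [-0.03, -0.01, -0.01], "roll": 0}, {"grip": 1, "slide": [-0.08, -0.025, -0.02], "roll": 0}, {"grip": 1, "slide": [-0.13, -0.042, -0.02], "roll": 0}, {"grip": 1, "slide": [-0.175, -0.056, -0.02], "roll": 0}, {"grip": 1, "slide": [-0.196, -0.062, -0.02], "roll": 0}])

```text
time_s: 6.42
tcp_pos: [0.4051, 0.0194, 0.1624]
eef_rot: [-180.0, 0.0, -3.3]
contact_force: [0.1, 1.3, -1.2]
gripper_width: 0.0322
```

apply_moves(commands=[{"grip": 1, "slide": [0, 0, 0], "roll": 0}, {"grip": 1, "slide": [0, 0, 0], "roll": 0}])

```text
time_s: 6.68
tcp_pos: [0.408, 0.0194, 0.1628]
eef_rot: [-180.0, -0.0, -3.3]
contact_force: [-0.2, 0.8, -1.5]
gripper_width: 0.0321
```

```bash
python3 cap.py wrist 4; python3 cap.py side 4 >/dev/null;python3 cap.py scene 4 >/dev/null; python3 - <<'E'
from rect import *
im=rectify('wrist4.npz',.41,.53,-.04,.08,.074)
save(cv2.resize(im,None,fx=2.5,fy=2.5),'rect4')
E
```

```text
[0.408  0.0194 0.1628] [-179.982    -0.0371   -3.3099] [ 30.7419  -2.2975 -36.2801   0.0071 -55.9765  55.9443] 6.675
wrist4.npz
sensor 0
red 45 rect [ 0.5489 -0.1485] [0.0073 0.0021] 67.1 z 0.07281446236244109 mean [ 0.5489 -0.1491  0.073 ]
turq 1015 rect [0.5555 0.0488] [0.0184 0.032 ] 9.9 z 0.07538364445444534 mean [0.5531 0.0494 0.0753]
handle 1160 rect [ 0.4471 -0.2001] [0.0453 0.0138] 9.6 z 0.1110451148951542 mean [ 0.4459 -0.2     0.1104]
dish 746 rect [0.4678 0.1744] [0.0486 0.0469] 86.7 z 0.015703726956628555 mean [0.4681 0.1783 0.0146]
jar_s 0
```

View pics/wrist4.png

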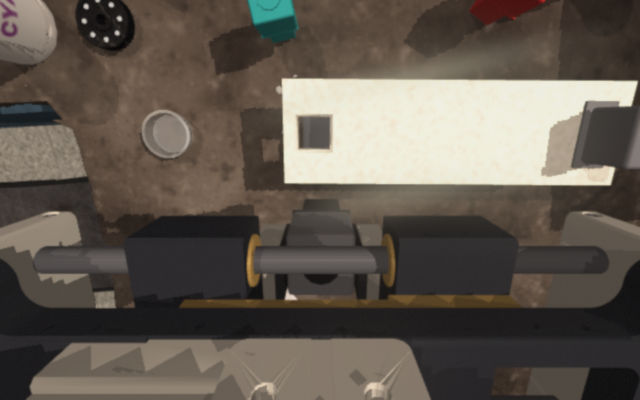

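View pics/rect4.png

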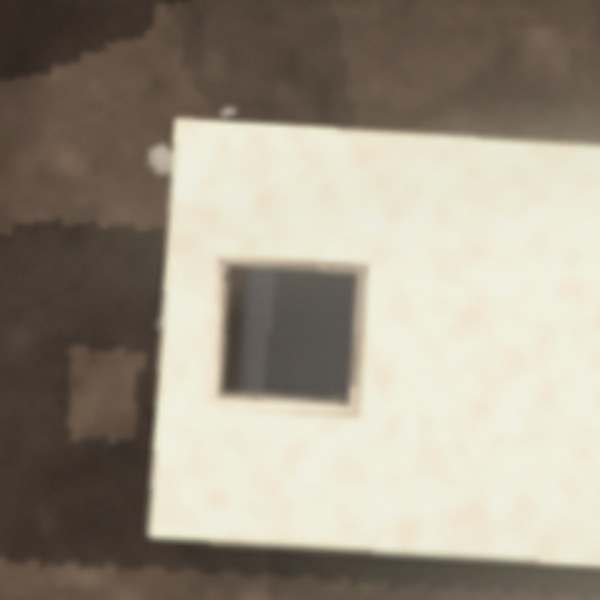

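View pics/side4.png

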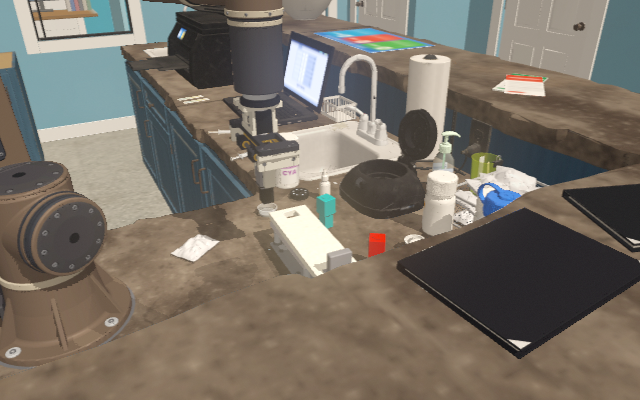

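```bash
python3 - <<'E'
from h import *
from scipy.spatial.transform import Rotation as Ro
s=get_state(); T=s['tcp_pos']; R=Ro.from_euler('xyz',s['eef_rot'],degrees=True).as_matrix()
for f in ['wrist4.npz','scene4.npz','side4.npz']:
    z=np.load(f); P=cloud(z['d'],{k:z[k] for k in('mtx','R','t')})
    Q=(P-T)@R   # tool coords
    m=(z['d']>0)&(abs(Q[...,0])<.03)&(abs(Q[...,1])<.022)&(Q[...,2]>-.06)&(Q[...,2]<.06)
    q=Q[m]; print(f,len(q))
    for lo in np.arange(-.06,.06,.01):
        b=q[(q[:,2]>=lo)&(q[:,2]<lo+.01)]
        if len(b)>5: print(round(lo,3),len(b),'x',np.percentile(b[:,0],[2,50,98]),'y',np.percentile(b[:,1],[2,98]))
    if len(q): print('zmax',np.sort(q[:,2])[-10:])
im=np.load('side4.npz')['im'][130:270,200:340]
save(cv2.resize(im,None,fx=4,fy=4,interpolation=cv2.INTER_CUBIC),'side4c')
E
```

```text
wrist4.npz 5437
-0.06 259 x [-0.0045  0.003   0.0101] y [-0.0208  0.0191]
-0.05 633 x [-0.0093 -0.0028  0.0034] y [-0.0206  0.0189]
-0.04 2410 x [-0.0149 -0.0053  0.0159] y [-0.0168  0.0151]
-0.03 612 x [0.008  0.0157 0.0163] y [-0.0199  0.0214]
-0.02 585 x [0.0071 0.0156 0.0162] y [-0.0216  0.021 ]
-0.01 426 x [0.0085 0.0157 0.0162] y [-0.0206  0.0209]
0.0 127 x [0.0139 0.016  0.0165] y [-0.0169  0.0152]
0.01 56 x [0.0116 0.0119 0.0123] y [-0.0112  0.0099]
0.02 165 x [0.0113 0.0118 0.0122] y [-0.012   0.0105]
0.03 134 x [0.0115 0.0119 0.0122] y [-0.0118  0.0102]
0.04 30 x [0.0114 0.0119 0.012 ] y [-0.0108  0.0101]
zmax [0.041  0.041  0.0414 0.0414 0.0415 0.0416 0.0417 0.042  0.042  0.0421]
scene4.npz 339
-0.06 8 x [-0.0042 -0.0006  0.0044] y [-0.0214 -0.0202]
-0.05 16 x [-0.0081  0.0043  0.0107] y [-0.0206 -0.0158]
-0.04 63 x [-0.0135 -0.0078  0.0149] y [-0.0204  0.0134]
-0.03 38 x [-0.0144 -0.0133 -0.0082] y [-0.0148  0.0164]
-0.02 52 x [-0.0145 -0.013  -0.007 ] y [-0.0209  0.0212]
-0.01 45 x [-0.0145 -0.0132 -0.0078] y [-0.0165  0.0195]
0.0 10 x [-0.0135 -0.013  -0.012 ] y [-0.0165  0.0124]
0.01 29 x [-0.01   -0.0092  0.0021] y [-0.0106  0.0123]
0.02 39 x [-0.0104 -0.0082  0.0079] y [-0.0116  0.012 ]
0.03 37 x [-0.01   -0.0087  0.0094] y [-0.0105  0.0123]
zmax [0.0376 0.0378 0.0381 0.0381 0.0382 0.0383 0.0388 0.04   0.041  0.0411]
side4.npz 354
-0.04 26 x [-0.0165 -0.0144 -0.0097] y [-0.0216  0.0179]
-0.03 33 x [-0.016  -0.0148 -0.0092] y [-0.0116  0.0184]
-0.02 36 x [-0.016  -0.015  -0.0103] y [-0.0146  0.0161]
-0.01 38 x [-0.0163 -0.0149 -0.0087] y [-0.0113  0.02  ]
0.0 36 x [-0.0152 -0.0043  0.0104] y [-0.0021  0.0157]
0.01 62 x [-0.012  -0.0034  0.0102] y [-0.0072  0.0137]
0.02 65 x [-0.0118 -0.0039  0.0116] y [-0.0089  0.0144]
0.03 56 x [-0.0119 -0.0026  0.0113] y [-0.0104  0.0135]
zmax [0.0381 0.0382 0.0387 0.0387 0.0387 0.0387 0.039  0.0394 0.0395 0.0396]
```

View pics/side4c.png

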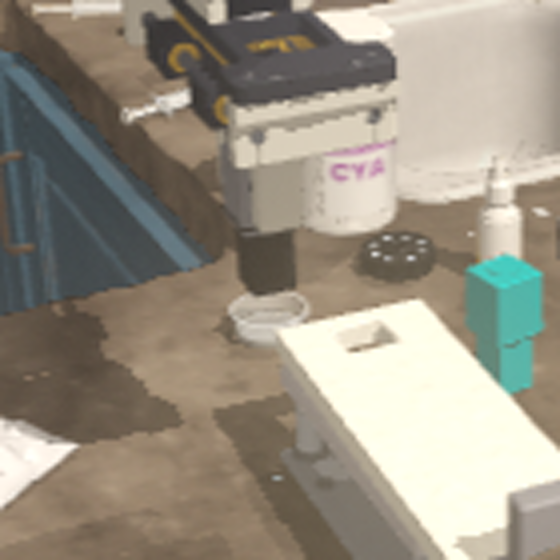

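apply_moves(commands=[{"grip": 1, "slide": [0.025, -0.003, 0], "roll": 0.2}, {"grip": 1, "slide": [0.05, -0.005, 0.015], "roll": 0.2}, {"grip": 1, "slide": [0.055, -0.005, 0.035], "roll": 0.2}, {"grip": 1, "slide": [0.055, -0.005, 0.038], "roll": 0.2}, {"grip": 1, "slide": [0.055, -0.005, 0.038], "roll": 0.2}])

```text
time_s: 7.45
tcp_pos: [0.4626, 0.0208, 0.1245]
eef_rot: [180.0, 0.1, -3.6]
contact_force: [-0.2, 0.1, -0.9]
gripper_width: 0.0316
```

```bash
python3 cap.py side 5 >/dev/null;python3 cap.py scene 5 >/dev/null; python3 - <<'E'
from h import *
s=get_state(); print(s['tcp_pos'],s['eef_rot'],s['contact_force'])
o=[]
for n,(a,b) in {'side5':(150,225),'scene5':(180,240)}.items():
    im=np.load(n+'.npz')['im'][a:a+95,b:b+130]
    o.append(cv2.resize(im,None,fx=3,fy=3,interpolation=cv2.INTER_CUBIC))
save(np.hstack(o),'c5')
E
```

```text
[0.4629 0.0211 0.1252] [-179.9851   -0.0498   -3.5301] [ 0.5476  0.1845 -0.5945]
```

View pics/c5.png

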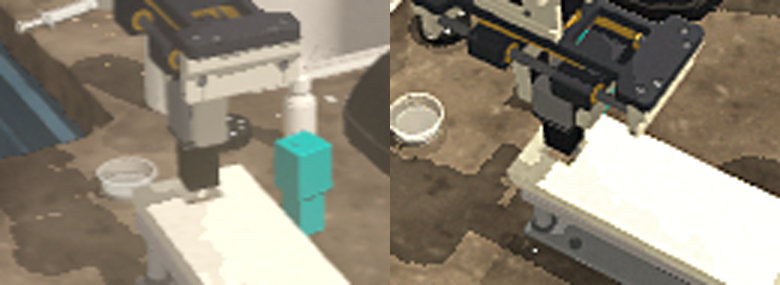

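apply_moves(commands=[{"grip": 1, "slide": [0, 0, 0.004], "roll": 0}, {"grip": 1, "slide": [0, 0, 0.007], "roll": 0}, {"grip": 1, "slide": [0, 0, 0.01], "roll": 0}, {"grip": 1, "slide": [0, 0, 0.013], "roll": 0}, {"grip": 1, "slide": [0, 0, 0.015], "roll": 0}])

```text
time_s: 8.18
tcp_pos: [0.4626, 0.021, 0.1093]
eef_rot: [180.0, 0.0, -3.5]
contact_force: [0.4, 0.1, -1.3]
gripper_width: 0.0317
```

apply_moves(commands=[{"grip": 1, "slide": [0, 0, 0.005], "roll": 0}, {"grip": 1, "slide": [0, 0, 0.01], "roll": 0}, {"grip": 1, "slide": [0, 0, 0.015], "roll": 0}, {"grip": 1, "slide": [0, 0, 0.02], "roll": 0}, {"grip": 1, "slide": [0, 0, 0.024], "roll": 0}])

```text
time_s: 8.8
tcp_pos: [0.4626, 0.021, 0.0851]
eef_rot: [180.0, 0.0, -3.5]
contact_force: [-0.4, 0.1, -0.9]
gripper_width: 0.0317
```

apply_moves(commands=[{"grip": 1, "slide": [0, 0, 0.001], "roll": 0}, {"grip": 1, "slide": [0, 0, 0.002], "roll": 0}, {"grip": 1, "slide": [0, 0, 0.003], "roll": 0}])

```text
time_s: 9.18
tcp_pos: [0.4627, 0.0211, 0.0826]
eef_rot: [-180.0, -0.0, -3.5]
contact_force: [-0.1, 0.1, -1.3]
gripper_width: 0.032
```

apply_moves(commands=[{"grip": 1, "slide": [0, 0, 0.001], "roll": 0}, {"grip": 1, "slide": [0, 0, 0.002], "roll": 0}, {"grip": 1, "slide": [0, 0, 0.002], "roll": 0}])

```text
time_s: 9.55
tcp_pos: [0.4627, 0.0211, 0.0806]
eef_rot: [180.0, -0.0, -3.5]
contact_force: [-0.7, 0.4, -0.7]
gripper_width: 0.0319
```

apply_moves(commands=[{"grip": 1, "slide": [0, 0, 0.0005], "roll": 0}, {"grip": 1, "slide": [0, 0, 0.001], "roll": 0}, {"grip": 1, "slide": [0, 0, 0.001], "roll": 0}])

```text
time_s: 9.93
tcp_pos: [0.4628, 0.021, 0.0804]
eef_rot: [180.0, -0.0, -3.5]
contact_force: [-3.8, -0.4, 10.5]
gripper_width: 0.0316
```

apply_moves(commands=[{"grip": 0.6, "slide": [0, 0, -0.0005], "roll": 0}, {"grip": 0.3, "slide": [0, 0, -0.0005], "roll": 0}, {"grip": 0.3, "slide": [0, 0, -0.0005], "roll": 0}, {"grip": 0.2, "slide": [0, 0, -0.0005], "roll": 0}, {"grip": 0.2, "slide": [0, 0, -0.0005], "roll": 0}])

```text
time_s: 10.55
tcp_pos: [0.4627, 0.0211, 0.08]
eef_rot: [180.0, 0.0, -3.5]
contact_force: [0.1, 0.2, -0.9]
gripper_width: 0.0675
```

```bash
python3 cap.py wrist 6|head -1; python3 cap.py side 6 >/dev/null;python3 cap.py scene 6 |tail -6; python3 - <<'E'
from h import *
s=get_state(); print(s['tcp_pos'],s['contact_force'],s['gripper_width'],s['time_s'])
o=[]
for n,(a,b) in {'side6':(150,225),'scene6':(180,240)}.items():
    im=np.load(n+'.npz')['im'][a:a+95,b:b+130]
    o.append(cv2.resize(im,None,fx=3,fy=3,interpolation=cv2.INTER_CUBIC))
save(np.hstack(o),'c6')
E
```

```text
[0.4627 0.0211 0.08  ] [179.9975   0.0027  -3.5362] [ 27.0722   9.5742 -36.5115   0.0011 -43.9179  59.3908] 10.55
sensor 0
red 172 rect [ 0.5705 -0.1487] [0.0333 0.032 ] 53.7 z 0.07679139329936553 mean [ 0.5684 -0.1493  0.0765]
turq 21 rect [0.5682 0.0391] [0.0317 0.0151] 28.0 z 0.07690814414406646 mean [0.5764 0.0429 0.0767]
handle 156 rect [ 0.4495 -0.2067] [0.0158 0.044 ] 86.2 z 0.11457002823853019 mean [ 0.4475 -0.2072  0.114 ]
dish 131 rect [0.4704 0.1742] [0.0463 0.0466] 18.3 z 0.016013317836708507 mean [0.472  0.1758 0.0155]
jar_s 281 rect [ 0.6063 -0.2359] [0.047  0.0448] 62.8 z 0.09779695944655226 mean [ 0.6043 -0.2363  0.0975]
[0.4627 0.0211 0.08  ] [ 0.5665  0.4628 -0.3609] 0.06953342116234823 10.7
```

View pics/c6.png

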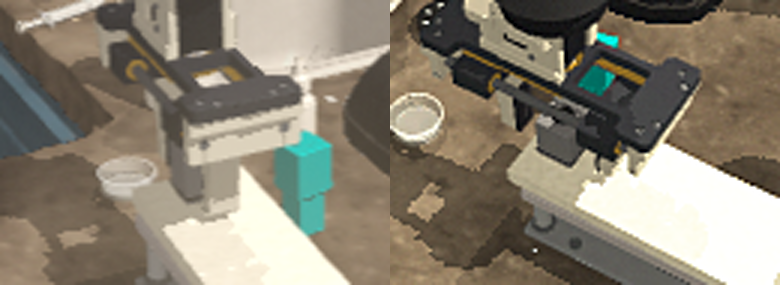

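View pics/wrist6.png

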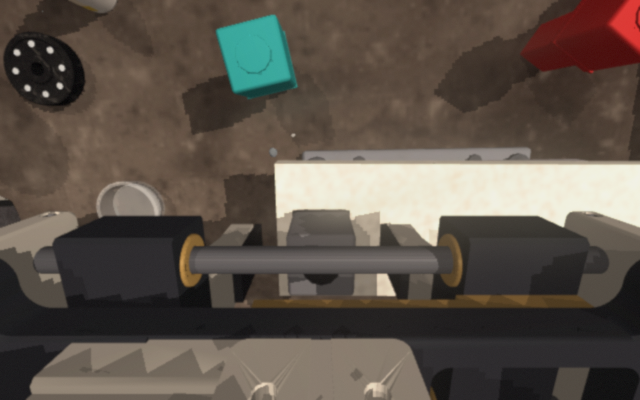

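apply_moves(commands=[{"grip": 0.1, "slide": [0, 0, -0.02], "roll": 0}, {"grip": 0, "slide": [0, 0, -0.06], "roll": 0}, {"grip": 0, "slide": [0, 0, -0.1], "roll": 0}, {"grip": 0, "slide": [0, 0.03, -0.11], "roll": 0}, {"grip": 0, "slide": [0, 0.08, -0.11], "roll": 0}])

```text
time_s: 11.32
tcp_pos: [0.4587, -0.0587, 0.1915]
eef_rot: [-179.9, -0.2, -3.4]
contact_force: [1.7, -0.5, -0.7]
gripper_width: 0.0873
```

apply_moves(commands=[{"grip": 0, "slide": [0, 0.05, 0], "roll": 0}, {"grip": 0, "slide": [0, 0.1, 0], "roll": 0}, {"grip": 0, "slide": [0, 0.135, 0], "roll": 0}, {"grip": 0, "slide": [0, 0.148, 0], "roll": 0}, {"grip": 0, "slide": [0, 0.148, 0], "roll": 0}])

```text
time_s: 11.95
tcp_pos: [0.4484, -0.2068, 0.1899]
eef_rot: [-180.0, 0.0, -3.6]
contact_force: [0.2, 0.7, 0.5]
gripper_width: 0.0872
```

```bash
python3 cap.py wrist 7; python3 cap.py side 7;python3 cap.py scene 7; python3 - <<'E'
from h import *
for f in ['scene7.npz','side7.npz','wrist7.npz']:
    z=np.load(f); P=cloud(z['d'],{k:z[k] for k in('mtx','R','t')})
    m=(z['d']>0)&(np.hypot(P[...,0]-.463,P[...,1]-.0215)<.035)&(P[...,2]>.105)
    q=P[m]
    if len(q)>9: print(f,len(q),cv2.minAreaRect(q[:,:2].astype(np.float32)),np.percentile(q[:,2],[5,50,95]))
E
```

```text
[ 0.4484 -0.2068  0.1899] [-179.9946    0.0189   -3.6231] [ -1.9108   5.0346 -24.7309  -0.0068 -60.2532  88.2911] 11.95
wrist7.npz
sensor 0
red 1530 rect [ 0.5686 -0.1486] [0.032 0.032] 54.2 z 0.07559762326217945 mean [ 0.5685 -0.1491  0.0756]
turq 1571 rect [0.5626 0.0493] [0.0327 0.0332] 8.9 z 0.07557481642936358 mean [0.562  0.0465 0.0753]
handle 968 rect [ 0.4488 -0.2066] [0.0153 0.0434] 86.4 z 0.11310081405685829 mean [ 0.4497 -0.2067  0.1129]
dish 301 rect [0.4634 0.16  ] [0.0211 0.042 ] 70.0 z 0.014348696959910721 mean [0.4654 0.1556 0.0135]
jar_s 1277 rect [ 0.5909 -0.2344] [0.0454 0.0181] 85.6 z 0.09645712224087269 mean [ 0.5918 -0.2345  0.0962]
[ 0.4485 -0.2063  0.1899] [-179.9917    0.0148   -3.5763] [ -1.842    5.014  -24.7454  -0.01   -60.2552  88.2707] 12.0
side7.npz
sensor 0
red 188 rect [ 0.5674 -0.1495] [0.0355 0.0311] 55.5 z 0.07813476776727231 mean [ 0.566  -0.1523  0.0775]
turq 38 rect [0.5576 0.0419] [0.0216 0.0411] 59.3 z 0.07282610413360104 mean [0.5583 0.0427 0.0734]
handle 248 rect [ 0.4481 -0.208 ] [0.0186 0.0438] 83.1 z 0.11444169279597943 mean [ 0.4459 -0.
[... 621 characters left out ...]
 0.11452350525531942 mean [ 0.4474 -0.2072  0.1141]
dish 132 rect [0.4703 0.1747] [0.048  0.0469] 80.1 z 0.016206810246424348 mean [0.4718 0.1759 0.0153]
jar_s 108 rect [ 0.602  -0.2281] [0.0315 0.0258] 84.5 z 0.09811580965149712 mean [ 0.6021 -0.2288  0.0981]
scene7.npz 199 ((0.46513211727142334, 0.020730597898364067), (0.03255575895309448, 0.034760732203722), 86.37494659423828) [0.1068 0.1152 0.1179]
side7.npz 186 ((0.46243175864219666, 0.021311523392796516), (0.036693327128887177, 0.03258723020553589), 85.39125061035156) [0.1067 0.1154 0.1184]
wrist7.npz 1464 ((0.4640865623950958, 0.020980361849069595), (0.033985503017902374, 0.03046712651848793), 83.25684356689453) [0.1068 0.1134 0.1153]
```

View pics/scene7.png

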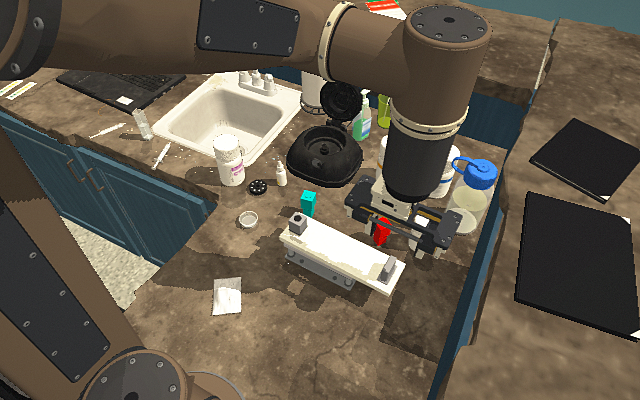

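View pics/wrist7.png

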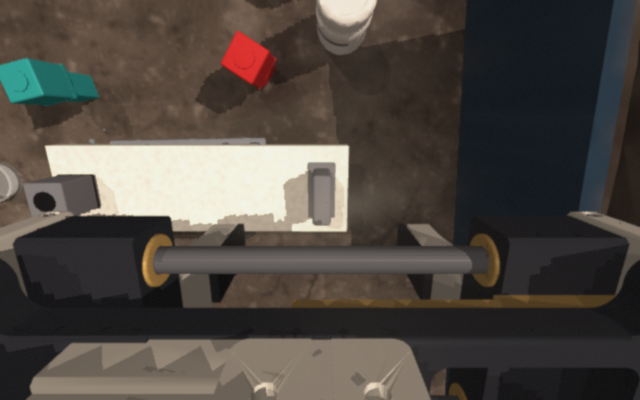

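apply_moves(commands=[{"grip": 0, "slide": [0, 0.001, 0.03], "roll": 0}, {"grip": 0, "slide": [0, 0.001, 0.065], "roll": 0}, {"grip": 0, "slide": [0, 0.001, 0.095], "roll": 0}, {"grip": 0, "slide": [0, 0.001, 0.109], "roll": 0}, {"grip": 0, "slide": [0, 0.001, 0.109], "roll": 0}])

```text
time_s: 12.72
tcp_pos: [0.4484, -0.207, 0.0807]
eef_rot: [180.0, 0.1, -3.5]
contact_force: [1.2, -0.2, 0.3]
gripper_width: 0.0875
```

```bash
python3 cap.py wrist 8; python3 cap.py side 8|head -1
```

```text
[ 0.4484 -0.207   0.0807] [179.9917   0.0839  -3.4744] [ -1.9186  12.2755 -32.7418   0.0086 -45.0668  88.4381] 12.725
wrist8.npz
sensor 0
red 3548 rect [ 0.5687 -0.1485] [0.0331 0.0321] 54.5 z 0.07556205564408916 mean [ 0.5641 -0.1496  0.0755]
turq 0
handle 1821 rect [ 0.45   -0.2068] [0.0159 0.0414] 86.2 z 0.11300147518155221 mean [ 0.4523 -0.207   0.1126]
dish 0
jar_s 0
[ 0.4491 -0.2072  0.0816] [179.9858  -0.0125  -3.48  ] [ -1.9359  12.2142 -32.6816   0.0205 -45.092   88.4414] 12.775
```

View pics/wrist8.png

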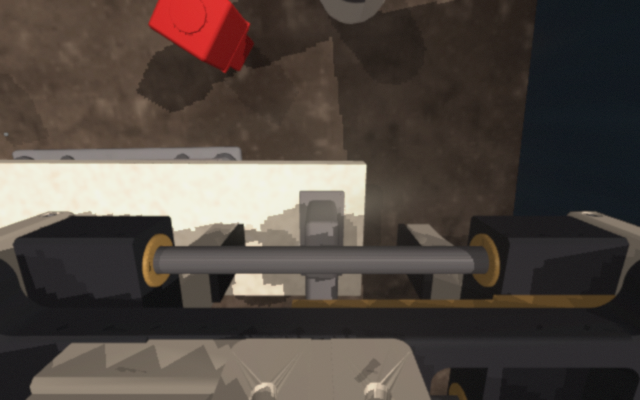

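View pics/side8.png

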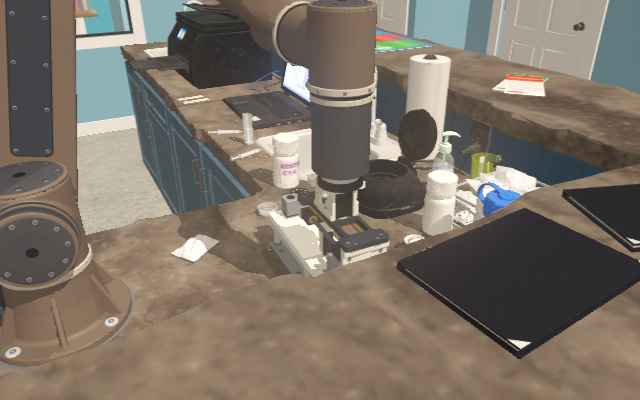

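apply_moves(commands=[{"grip": 0.5, "slide": [0, 0, 0.001], "roll": 0}, {"grip": 0.8, "slide": [0, 0, 0.001], "roll": 0}, {"grip": 1, "slide": [0, 0, 0.001], "roll": 0}, {"grip": 1, "slide": [0, 0, 0.001], "roll": 0}, {"grip": 1, "slide": [0, 0, 0.001], "roll": 0}], grip_force=50)

```text
time_s: 13.45
tcp_pos: [0.4485, -0.2075, 0.0801]
eef_rot: [180.0, -0.0, -3.5]
contact_force: [0.1, -0.7, 0.3]
gripper_width: 0.0433
```

apply_moves(commands=[{"grip": 1, "slide": [0, 0, 0], "roll": 0}, {"grip": 1, "slide": [0, 0, 0], "roll": 0}, {"grip": 1, "slide": [0, 0, 0], "roll": 0}, {"grip": 1, "slide": [0, 0, 0.0005], "roll": 0}])

```text
time_s: 13.95
tcp_pos: [0.4486, -0.2075, 0.0799]
eef_rot: [180.0, -0.0, -3.5]
contact_force: [-2.5, 1.2, 8.1]
gripper_width: 0.0162
```

apply_moves(commands=[{"grip": 1, "slide": [0, -0.004, 0], "roll": 0}, {"grip": 1, "slide": [0, -0.011, 0], "roll": 0}, {"grip": 1, "slide": [-0.001, -0.019, 0], "roll": 0}, {"grip": 1, "slide": [-0.001, -0.027, 0], "roll": 0}, {"grip": 1, "slide": [-0.001, -0.034, 0], "roll": 0}])

```text
time_s: 14.58
tcp_pos: [0.4499, -0.1739, 0.08]
eef_rot: [179.9, -0.0, -3.5]
contact_force: [0.3, -6.1, 2.4]
gripper_width: 0.0157
```

apply_moves(commands=[{"grip": 1, "slide": [0, -0.006, 0.0003], "roll": 0}, {"grip": 1, "slide": [0, -0.014, 0.0005], "roll": 0}, {"grip": 1, "slide": [0, -0.022, 0.0005], "roll": 0}, {"grip": 1, "slide": [-0.001, -0.03, 0.0005], "roll": 0}, {"grip": 1, "slide": [-0.001, -0.036, 0.0005], "roll": 0}])

```text
time_s: 15.2
tcp_pos: [0.4515, -0.1382, 0.08]
eef_rot: [179.9, -0.1, -3.5]
contact_force: [0.3, -8.9, 7.2]
gripper_width: 0.0161
```

```bash
python3 cap.py scene 9; python3 - <<'E'
from h import *
s=get_state(); print(s['contact_force'],s['moment'])
im=np.load('scene9.npz')['im'][160:320,210:450]
save(cv2.resize(im,None,fx=3,fy=3,interpolation=cv2.INTER_CUBIC),'c9')
E
```

```text
[ 0.4515 -0.1382  0.08  ] [179.9131  -0.0739  -3.4872] [  7.031   10.3306 -35.5721   0.1423 -44.0407  79.3795] 15.2
scene9.npz
sensor 0
red 96 rect [ 0.572  -0.1548] [0.0282 0.0298] 72.9 z 0.07741664552639671 mean [ 0.5716 -0.1542  0.0771]
turq 145 rect [0.5647 0.0488] [0.0344 0.0316] 9.7 z 0.0776169977271243 mean [0.5625 0.0479 0.0771]
handle 0
dish 134 rect [0.4704 0.1744] [0.0477 0.0468] 12.3 z 0.016037714792699043 mean [0.4715 0.1762 0.0151]
jar_s 283 rect [ 0.6055 -0.2356] [0.0466 0.0451] 27.9 z 0.09785984251076506 mean [ 0.6043 -0.2365  0.0976]
[-0.6526 -2.9633  8.2413] [-1.0011  0.4633 -0.019 ]
```

View pics/c9.png

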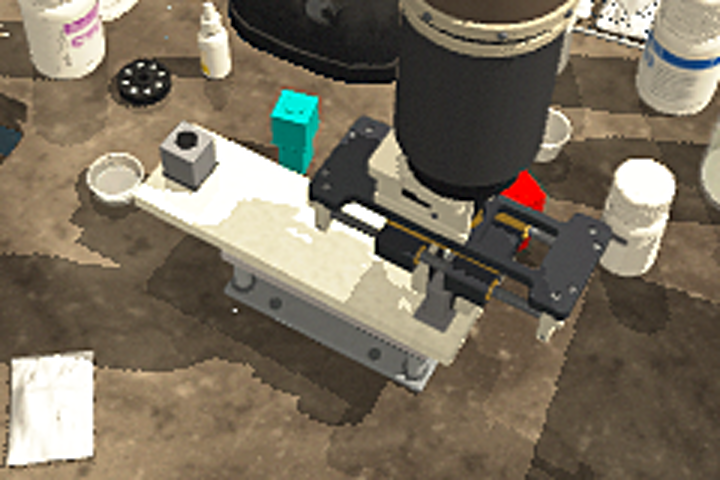

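apply_moves(commands=[{"grip": 1, "slide": [0, -0.006, 0], "roll": 0}, {"grip": 1, "slide": [0, -0.014, 0], "roll": 0}, {"grip": 1, "slide": [0, -0.022, 0], "roll": 0}, {"grip": 1, "slide": [0, -0.031, 0], "roll": 0}, {"grip": 1, "slide": [-0.001, -0.037, 0], "roll": 0}])

```text
time_s: 15.88
tcp_pos: [0.453, -0.1012, 0.08]
eef_rot: [179.9, -0.1, -3.5]
contact_force: [0.7, -7.7, 6.6]
gripper_width: 0.0157
```

apply_moves(commands=[{"grip": 1, "slide": [0, -0.007, 0], "roll": 0}, {"grip": 1, "slide": [0, -0.015, 0], "roll": 0}, {"grip": 1, "slide": [0, -0.023, 0], "roll": 0}, {"grip": 1, "slide": [0, -0.031, 0], "roll": 0}, {"grip": 1, "slide": [0, -0.036, 0], "roll": 0}])

```text
time_s: 16.5
tcp_pos: [0.4547, -0.0655, 0.08]
eef_rot: [179.9, -0.0, -3.5]
contact_force: [-1.0, -10.3, 10.2]
gripper_width: 0.0157
```

```bash
cat > fin.py <<'E'
import sys
from h import *
t=sys.argv[1]
for f in ['scene','side','wrist']:
    c=get_calibration(f); im,d=capture(f); save(im,f+t); np.savez(f'{f}{t}.npz',im=im,d=d,**c); P=cloud(d,c)
    near=(d>0)&(abs(P[...,0]-.47)<.07)&(abs(P[...,1]-.165)<.07)
    for nm,lo,hi in(('head',.105,.125),('dish',.008,.024)):
        q=P[near&(P[...,2]>lo)&(P[...,2]<hi)]
        if len(q)>9: 
            r=cv2.minAreaRect(q[:,:2].astype(np.float32)); print(f,nm,len(q),np.round(r[0],4),np.round(r[1],4),round(r[2],1),np.median(q[:,2]))
    q=P[(d>0)&(abs(P[...,0]-.466)<.05)&(P[...,1]>-.1)&(P[...,1]<.21)&(abs(P[...,2]-.075)<.012)&(im.min(-1)>140)]
    if len(q)>50:
        A=np.c_[q[:,:2],np.ones(len(q))]; k=np.linalg.lstsq(A,q[:,2],rcond=None)[0]; print(f,'plane slope',k[:2],'z at rail end',k@[.463,.05,1],len(q))
s=get_state(); print(s['tcp_pos'],s['eef_rot'],s['contact_force'],s['moment'],s['gripper_width'],s['time_s'])
E
python3 fin.py 10
```

```text
scene head 187 [0.4696 0.1627] [0.0338 0.0327] 85.7 0.11512376487252039
scene dish 25 [0.4501 0.1737] [0.0094 0.0287] 3.4 0.01619687685344006
scene plane slope [0.0139 0.0006] z at rail end 0.07526197321334865 2302
side head 100 [0.461  0.1635] [0.0366 0.0245] 71.2 0.11549347540224891
side dish 33 [0.4496 0.1742] [0.0355 0.0113] 84.3 0.014070806341585182
side plane slope [0.0207 0.0149] z at rail end 0.07601573118072069 1671
wrist plane slope [-0.0032  0.0005] z at rail end 0.07346268649750662 20752
[ 0.4548 -0.0651  0.08  ] [179.9374  -0.0505  -3.479 ] [-2.4258 -4.6005  9.3641] [-1.5413  0.644   0.0805] 0.0156293450606979 16.65
```

View pics/scene10.png

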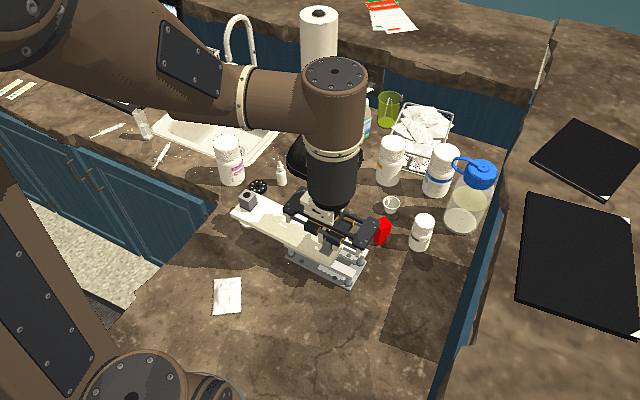

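View pics/side10.png

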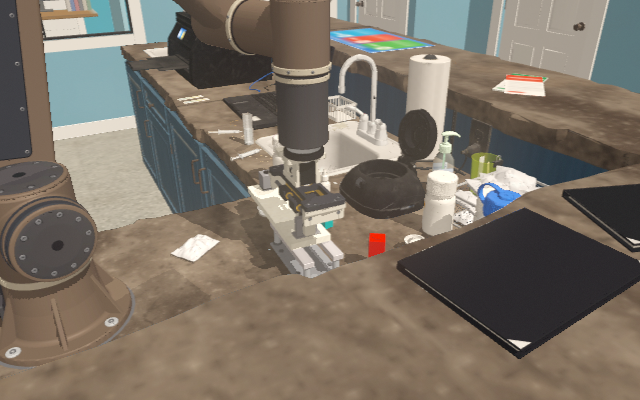

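apply_moves(commands=[{"grip": 1, "slide": [0, -0.004, 0], "roll": 0}, {"grip": 1, "slide": [-0.001, -0.008, 0], "roll": 0}, {"grip": 1, "slide": [-0.001, -0.011, 0], "roll": 0}, {"grip": 1, "slide": [-0.001, -0.011, 0], "roll": 0}, {"grip": 1, "slide": [-0.001, -0.011, 0], "roll": 0}])

```text
time_s: 17.27
tcp_pos: [0.4546, -0.0543, 0.08]
eef_rot: [179.9, -0.1, -3.5]
contact_force: [-0.1, -6.4, 9.7]
gripper_width: 0.0157
```

apply_moves(commands=[{"grip": 1, "slide": [0, 0, 0], "roll": 0}, {"grip": 1, "slide": [0, 0, 0], "roll": 0}, {"grip": 1, "slide": [0, 0, 0], "roll": 0}])

```text
time_s: 17.65
tcp_pos: [0.4546, -0.0543, 0.08]
eef_rot: [179.9, -0.1, -3.5]
contact_force: [-0.3, -7.0, 9.0]
gripper_width: 0.0157
```

```bash
python3 fin.py 11; python3 - <<'E'
from h import *
a=np.load('scene11.npz')['im'][150:310,210:400]; b=np.load('side11.npz')['im'][140:300,200:390]
save(np.hstack([cv2.resize(x,None,fx=2.1,fy=2.1,interpolation=cv2.INTER_CUBIC) for x in(a,b)]),'c11')
E
```

```text
scene head 181 [0.4693 0.1741] [0.0335 0.0341] 86.5 0.11497660098665365
scene dish 20 [0.4491 0.1744] [0.0059 0.0279] 4.7 0.016311837341793627
scene plane slope [0.016  0.0011] z at rail end 0.0752011372129704 2265
side head 90 [0.4637 0.1745] [0.037  0.0244] 81.8 0.11557552282279965
side dish 31 [0.4491 0.1745] [0.0331 0.0096] 89.4 0.014063395652992057
side plane slope [0.0159 0.0162] z at rail end 0.07570089685479268 1655
wrist plane slope [-0.0019  0.0004] z at rail end 0.07342427838026092 20721
[ 0.4546 -0.0543  0.08  ] [179.9282  -0.0587  -3.4941] [-0.2316 -7.3598  8.3898] [-2.3157  0.3089  0.02  ] 0.01589772843412031 17.8
```

View pics/c11.png

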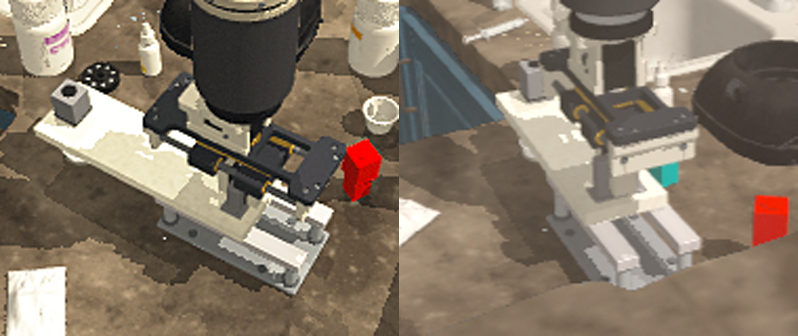

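View pics/wrist11.png

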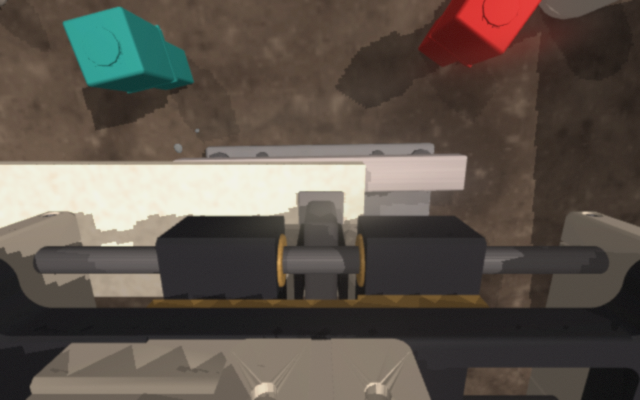

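```bash
python3 -c "
from plant import *
print(close_job())"
```

```text
the job is handed in; nothing more can be done
None
```

I plugged the grey and black sensor head into the socket while the board was still back on the stand, and let go of it. I then gripped the handle at 50 N and slid the board about 153 mm along the rails. I handed in the job at about 17.8 s, with the gripper still holding the handle. The hand-in gave no verdict.

**Last checks:**
- **Over the dish:** the scene camera puts the head at (0.469, 0.174) and puts the dish, measured before the slide, at (0.470, 0.174). The side camera puts the head x 4 mm lower, at 0.464, but the arm hid part of the head there. The wrist camera could not see the head or the dish at the end.
- **Head home:** its top is 115 mm above the counter, against 114 mm expected. I felt it seat with about 10 N of push before letting go.
- **Board level and still:** its slope is 0.016 rad or less by the scene and wrist cameras. The side camera gives about 0.02 rad, still under the 0.05 limit. The arm had stopped moving, and it presses the board onto the rails with 8–9 N.
- **Dish:** partly covered by the board at the end, so I could only see its near rim, which is where it should be. It had not moved when last fully visible, midway through the slide.
- **Other things:** the small jar had not moved when I last measured it midway. The big jar, cup and dropper I checked only by eye in the pictures, and saw no change.

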